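Unlock the lid stay of a parts case and shut the lid

TASK

Close the open blue parts case: lift the stay's red knee handle forward and up past centre to unlock it, then bring the lid down by its front bar under control, without letting it drop or slam. Last, put the fingers on the yellow spot on the lid's top and press it down until the lid has squeezed its rubber seal and is home against its stop, keep it pressed with about 20 N for one second to set the seal, never with more than 25 N, then let go. Leave the things around and inside the case where they are.

Things in the scene. Friction and masses are not known exactly. Their poses are not given: they have to be found in the camera images.
- lid_hinge (a point): Middle of the lid's hinge line, on the far top rim of the blue steel case (210 deep x 220 wide x 85 mm high, fixed to the bench, turned up to 0.25 rad). Case axes: z up, -x from the hinge to the case's front (robot's side), y along the hinge line (left seen from the robot). 85 mm over the bench. Does not move.
- lid (a joint): Angle of the lid's frame (it carries bar and sheet), rad: 0 = open and locked (1.431 above level, leaning to the front), grows as it comes down, 1.431 = down on the case (hard stop, above 1.41 counts). The stiff hinge (0.65 N m) holds the unlocked lid up, but past about 0.6 the 0.8 kg lid falls if let go. It must never turn faster than 1.5 rad/s.
- lid_bar (a point): Middle of the lid's round steel pull bar: 12 mm thick, 140 mm long along the case's y, on 10 mm arms at its ends, 250 mm from the hinge, 40 mm beyond the lid's front edge (free gap 34 mm). Lid open: it is the uppermost part, about 333 mm over the bench. Lid shut: 40 mm before the case's front, 89 mm over the bench.
- press_spot (a point): Centre of the yellow 32 mm spot on the outer face (top when shut) of the lid's blue sheet (210 x 220 x 6 mm), 165 mm from the hinge line, half-way along it. Its z axis is the outward normal, -x points from the hinge to the sheet's front edge. Frame down: 95 to 107 mm over the bench; pressed home: 92 to 99 mm, different from case to case, so feel for the stop.
- lid_panel (a joint): How far the lid's sheet is pressed into the rubber seal between it and its frame, rad about the hinge line: starts anywhere from 0 (8 mm above its stop at the spot) to 0.03, 0.05 = home on its hard stop (above 0.042 counts). With the frame down, pressing the spot takes 7 N at first, 13 to 17 N near the stop; then it stays by itself.
- stay_knee (a joint): Bend of the folding stay, rad: 0 = locked (knee sags past straight onto a stop), 0.30 = links in line (centre), above 0.60 safely unlocked, about 3.2 lid shut. Two flat 95 mm links beside the case's right (-y) wall, from stay_foot to the lid 130 mm from the hinge. Locked, the lid cannot come down. Lifting the knee takes 1 to 5 N; let go before centre it may relock.
- knee_grip (a point): Grip point on the red handle at the knee: a round pin 14 mm thick, 76 mm long along the case's y, standing out to the right (-y); a 20 mm end disc lies 26 mm further out, the links 52 and the case 65 mm on the inner side. 129 mm over the bench when locked. It unlocks on an arc about stay_foot, to the front (case -x) and up: 14 mm to centre, 30 mm is well past.
- stay_foot (a point): Pivot line (parallel to the case's y) of the stay's lower link on the case's right wall, given level in y with knee_grip; 60 mm over the bench, 125 mm in front of the hinge line. The knee turns about it at a radius of 95 mm. It does not move; its axes turn with the lower link.
- module_a: Grey electronic module 55 x 90 x 46 mm, loose inside the case; leave it. Origin: centre of underside.
- module_b: White electronic module 55 x 90 x 46 mm, loose inside the case; leave it. Origin: centre of underside.
- carton_a: Small carton 110 x 80 x 70 mm, left of the case; leave it. Origin: centre of underside.
- carton_b: Carton 140 x 110 x 90 mm on the bench's left; leave it. Origin: centre of underside.
- tape: Roll of packing tape, 90 mm across, 40 mm high, right of the case near the knee handle; leave it. Origin: centre of underside.
- screwdriver: Screwdriver lying on the bench, left of the robot; leave it. Origin: underside of its middle.
- brick: Black power adapter 110 x 55 x 32 mm on the bench's right; leave it. Origin: centre of underside.
- jar: Jar with an orange cap, 70 mm across, 90 mm high, on the bench's right; leave it. Origin: centre of underside.

How it is judged:
By the outcome, as a careful person would: the job done as asked, in the order asked, and still so for the second after the job is handed in, with the robot touching nothing.
It also fails if it takes over 72 s, if anything falls off the work surface, if the arm or the gripper's body presses on something with over 40 N, if the wrist force passes 120 N, or if a joint passes its speed limit or range.

ROBOT

A 6-joint arm with a two-finger parallel gripper is mounted at the origin on the work surface. World frame = base frame: x ahead of the robot, y to its left, z up, the work surface at z = 0. Lengths are in m, angles in rad, forces in N, time in s.
With the tool pointing down it reaches from about 0.375 to 0.9 m from the base axis. Payload 3.1 kg.
Tool frame: the origin (TCP) lies on the centre line of the jaws, within the pads' length; the fingertips stand 25 mm ahead of it and the grasp point (between the pads) lies 6 mm ahead of it (robot.nose_length is the y of the fingertips in the tool frame, in m); y points along the fingers, z is the direction in which the jaws open and shut, and the axes are right-handed (so a half turn about y gives the same grasp; the last joint's range is limited). The gripper opens to 87 mm and grips with 3 to 60 N. Pads are 19 mm wide; open, the fingers measure 117 mm over their backs; the gripper's body (75 mm by 190 mm) begins 51 mm behind the grasp point.
Start: joints at [-1.359, 0.527, 1.433, -0, 1.181, -0.178], TCP at [0.238, -0.578, 0.248] pointing down, gripper open.
Joint ranges: [-3.08, 3.08], [-0.75, 2.2], [0.22, 2.44], [-1.43, 4.57], [0, 2.65], [-2.85, 2.85]. Speed limits (rad/s): [2.79, 2.79, 3.14, 3.14, 3.14, 3.14].

INTERFACE

Orientations are given as a unit quaternion [x, y, z, w].
In Python, from rig import robot, eyes, ticket gives the robot as it stands.
- The arm moves only by the tool play_rows, never from a script. Its argument "series" is a list of rows, each a list of 7 numbers: the opening, from 0 (shut) to 1 (fully open), then the shift along the tool's x, y, z scaled (see below), then the turn, a rotation vector about the tool's x, y, z scaled (see below). In form: [[claw, dx, dy, dz, ax, ay, az], ...]. A call has 1 to 12 rows; each row shifts and turns the commanded pose from where the row before left it, along the tool's axes as they then stand; what a row does not reach is not made up. The controller multiplies each number of a shift by 100 mm and each number of a turn by 180 degrees. A row lasts 1/12 s, in which the tool goes at most 41.7 mm and 7.16 degrees, less where a joint would pass 70% of its speed; a pose out of reach is approached as far as the arm can. A call with a number of a shift or a turn outside -1 to 1 is refused whole. A call with a gripper value outside its range is refused whole. The fingers move at their own pace and stop on an object; "grip_force" is the grip in N (left out, the last holds). Time passes only in rows, so rows that do not move let the fingers close. It gives the time, the measured TCP pose, the force and the opening at its end, in the units of the state.
- robot.get_obs(): the state, without advancing time (a new reading comes with each control period).
- eyes.camera(name): name is "scene" or "side" or "wrist"; returns the picture (420x560x3 uint8, red, green, blue); there is no depth.
- eyes.camera_params(name): a dict with "K" (3x3 intrinsics, pixels), "rvec" (rotation vector, rad) and "tvec" (3), from world to camera coordinates, as OpenCV has them. Camera axes: x right, y down, z forward; pixel columns grow to the right and rows downward; lengths in m; the calibration is good to about 2 mm. A picture is of the moment at which its call begins: read the wrist's pose just before it. camera_params takes no time and is no camera call; for the wrist camera it gives the pose at the moment of the call.
- ticket.hand_in(): hands the job in, once; it reports no verdict.
The state is a dict: "time": time; "q": joint angles; "joint_velocities": joint speeds; "joint_torque": joint torques, N m; "position": TCP position; "tool_rot": TCP orientation; "ft_force": force on the tool from outside, world axes, zero at the start; "moment": the same for the moment, N m; "grip_width": finger opening in m.
Only numpy, scipy, OpenCV 4.12 (cv2) and the standard library are available. Lean on these libraries where they do the work, as an engineer would, in place of code of your own. Each camera call takes 0.05 s, during which the arm holds its last target.

## Working session

There is one attempt and no reset: what is moved stays moved. The work goes in short steps, Python scripts to look and compute and a tool call to move; the robot and the scene stay as the last step left them, time stands still between calls to the robot, and variables do not carry over. Pictures are saved under pics/ and viewed, and the job is handed in when it is done.

Besides the shell and the picture viewer there is one more tool, called after ">>>" by a JSON object that holds its "method" and its "body". play_rows: Moves the arm, as the interface text tells. Its arguments: {"type":"object","properties":{"series":{"type":"array","items":{"type":"array","items":{"type":"number"}}},"grip_force":{"type":"number"}},"required":["series"]}

```bash
ls; mkdir -p pics; python3 - <<'E'
from rig import robot, eyes, ticket
import cv2
o=robot.get_obs(); print(o)
for n in ["scene","side","wrist"]:
    p=eyes.camera_params(n); print(n,p)
    im=eyes.camera(n); cv2.imwrite(f"pics/{n}0.png",im[:,:,::-1])
E
```

```text
pics
{'time': 0.0, 'q': array([-1.35952468e+00,  5.28461250e-01,  1.43395671e+00, -1.33739941e-05,
        1.18141613e+00, -1.78530740e-01]), 'joint_velocities': array([ 2.06269641e-03,  2.49942841e-05,  3.57883213e-04, -5.90773524e-05,
       -1.52204295e-03,  1.07051792e-03]), 'joint_torque': array([-1.66372942e-03, -4.40041888e+01, -1.76591885e+01,  6.32674573e-02,
        5.83116850e-02, -1.76825538e-04]), 'position': array([ 0.23735738, -0.57740215,  0.24655732]), 'tool_rot': array([-0.13696411,  0.6945105 , -0.69292592,  0.13692942]), 'ft_force': array([ 0.22263654, -0.82679552,  0.85206809]), 'moment': array([-0.07355222,  0.0089508 ,  0.05155395]), 'grip_width': 0.08695151700261002}
scene {'K': array([[410.22348266,   0.        , 279.25630584],
       [  0.        , 410.22348266, 213.23929175],
       [  0.        ,   0.        ,   1.        ]]), 'rvec': array([ 1.62378166,  2.08665305, -0.72859116]), 'tvec': array([ 0.15070512, -0.28843621,  1.84132887])}
side {'K': array([[451.88382987,   0.        , 279.16228728],
       [  0.        , 451.88382987, 205.89792468],
       [  0.        ,   0.        ,   1.        ]]), 'rvec': array([ 0.99958041, -2.37077809,  1.0862823 ]), 'tvec': array([0.37526445, 0.41134822, 1.10879729])}
wrist {'K': array([[299.06671769,   0.        , 276.98113821],
       [  0.        , 299.06671769, 213.42682282],
       [  0.        ,   0.        ,   1.        ]]), 'rvec': array([-2.39873414,  1.60563363,  0.24207423]), 'tvec': array([-0.62459991, -0.03641973,  0.39163456])}
```

View pics/scene0.png

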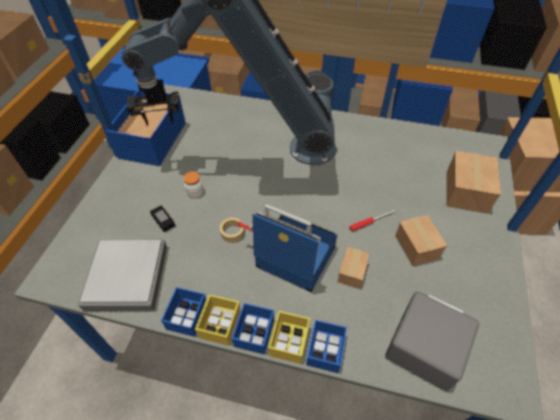

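View pics/side0.png

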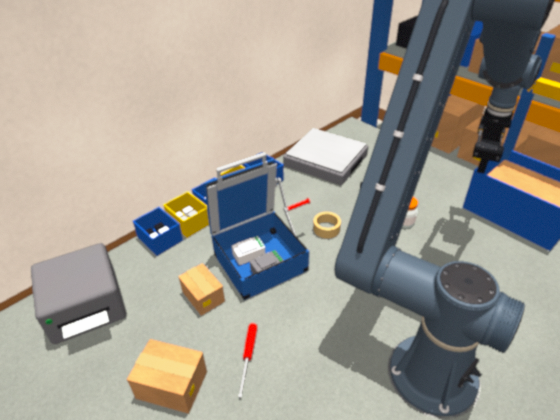

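View pics/wrist0.png

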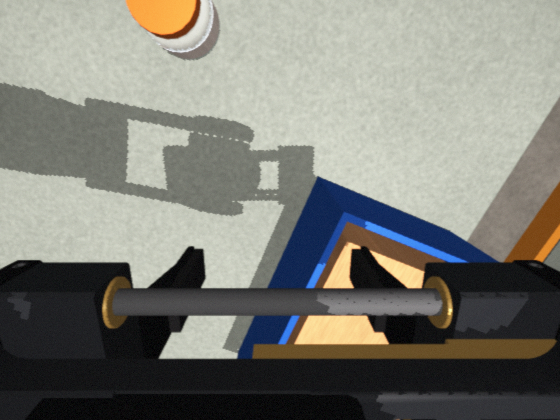

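The scene view shows the case at about (290,245), its red handle at (245,226) and the yellow spot at (283,237). The side view shows the handle at about (300,203) and the bar at (243,160). I'll zoom in on both.

```bash
python3 - <<'E'
import cv2
a=cv2.imread("pics/scene0.png")[190:300,205:355]; b=cv2.imread("pics/side0.png")[140:300,195:345]
cv2.imwrite("pics/za.png",cv2.resize(a,None,fx=5,fy=5,interpolation=cv2.INTER_CUBIC))
cv2.imwrite("pics/zb.png",cv2.resize(b,None,fx=3.75,fy=3.75,interpolation=cv2.INTER_CUBIC))
E
```

```text
(no output)
```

View pics/za.png

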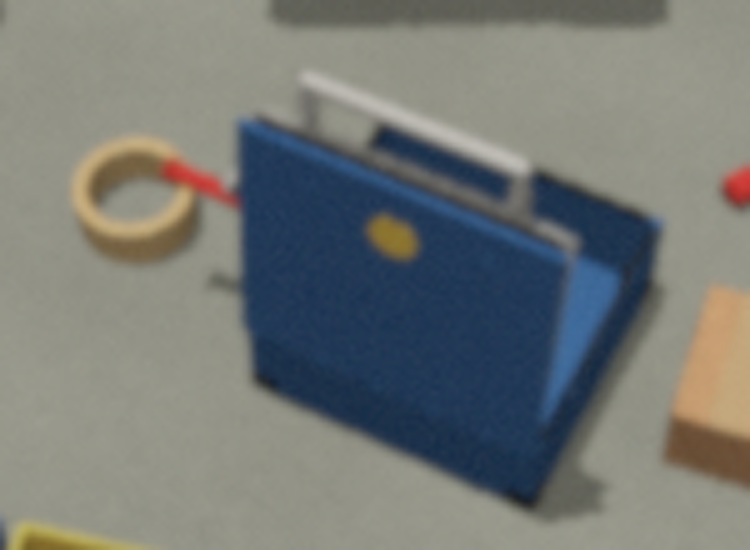

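View pics/zb.png

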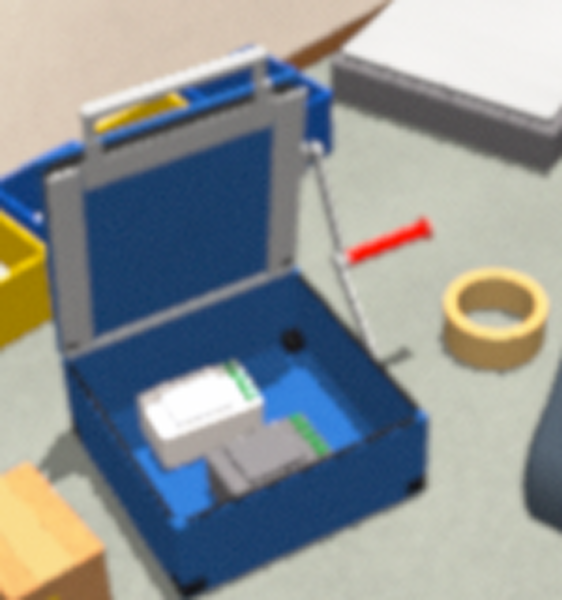

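```bash
cat > h.py <<'E'
import numpy as np, cv2
from rig import robot, eyes, ticket
from scipy.spatial.transform import Rotation as R
def cam(n):
    p=eyes.camera_params(n); return p["K"],R.from_rotvec(np.ravel(p["rvec"])).as_matrix(),np.ravel(p["tvec"])
def ray(n,uv):
    K,Rm,t=cam(n); d=Rm.T@np.linalg.solve(K,[uv[0],uv[1],1.]); return -Rm.T@t,d/np.linalg.norm(d)
def onz(n,uv,z):
    o,d=ray(n,uv); return o+d*(z-o[2])/d[2]
def tri(a,ua,b,ub):
    o1,d1=ray(a,ua);o2,d2=ray(b,ub)
    s=np.linalg.lstsq(np.c_[d1,-d2],o2-o1,rcond=None)[0]
    p,q=o1+s[0]*d1,o2+s[1]*d2; return (p+q)/2,np.linalg.norm(p-q)
def proj(n,P):
    K,Rm,t=cam(n); c=K@(Rm@np.asarray(P)+t); return c[:2]/c[2]
E
cat > m.py <<'E'
from h import *
np.set_printoptions(precision=4,suppress=True)
S=lambda x,y:(205+x/5,190+y/5); D=lambda x,y:(195+x/3.75,140+y/3.75)
L=lambda *a:print(*a)
l=tri("scene",S(527,168),"side",D(87,113)); r=tri("scene",S(303,77),"side",D(263,54)); L("bar L,R",l,r, np.linalg.norm(l[0]-r[0]))
v=l[0]-r[0]; L("bar dir yaw",np.arctan2(-v[0],v[1]))
L("knob",tri("scene",S(167,170),"side",D(426,229)))
L("spot",onz("scene",S(393,237),.25))
for nm,u in dict(FR=(422,414),BR=(297,272),BL=(68,360),FL=(180,525)).items(): L("side rim",nm,onz("side",D(*u),.085))
for nm,u in dict(BRbot=(258,380),BLbot=(530,503)).items(): L("scene bot",nm,onz("scene",S(*u),.0))
L("FL scene rim",onz("scene",S(658,220),.085))
L("tape side top",onz("side",D(495,300),.04), "scene", onz("scene",S(138,188),.04))
E
python3 m.py
```

```text
bar L,R (array([0.6596, 0.1061, 0.3329]), np.float64(0.0023719343532935273)) (array([ 0.6262, -0.0347,  0.3323]), np.float64(9.411099787743871e-05)) 0.14470686843435504
bar dir yaw -0.23259314734593697
knob (array([ 0.5682, -0.1562,  0.1254]), np.float64(0.000310835556899449))
spot [0.6692 0.0309 0.25  ]
side rim FR [ 0.4482 -0.0264  0.085 ]
side rim BR [ 0.6395 -0.0728  0.085 ]
side rim BL [0.6919 0.1326 0.085 ]
side rim FL [0.4953 0.1803 0.085 ]
scene bot BRbot [ 0.6446 -0.0743 -0.    ]
scene bot BLbot [0.6926 0.134  0.    ]
FL scene rim [0.498  0.1814 0.085 ]
tape side top [ 0.5278 -0.2043  0.04  ] scene [ 0.5305 -0.1985  0.04  ]
```

```bash
cat >> h.py <<'E'
np.set_printoptions(precision=4,suppress=True)
YAW=0.232
xc=np.array([np.cos(YAW),-np.sin(YAW),0]); yc=np.array([np.sin(YAW),np.cos(YAW),0]); zc=np.array([0,0,1.])
H=np.array([.6725,.0287,.085])
def C(x,y,z): return np.r_[(H+x*xc+y*yc)[:2],z]   # case coords, z = world height
def pose():
    o=robot.get_obs(); return o,np.array(o["position"]),R.from_quat(o["tool_rot"])
def Rdown(s=1):  # tool y down, tool z = s*xc
    z=s*xc; y=-zc; return R.from_matrix(np.c_[np.cross(y,z),y,z])
def go(grasp,s=1,Rt=None):
    """total shift (tool axes, in 100mm units) and turn (in 180deg units) to put grasp point (6mm ahead) there"""
    o,p,r=pose(); Rt=Rt or Rdown(s)
    tgt=np.asarray(grasp)-Rt.apply([0,.006,0])
    d=r.inv().apply(tgt-p); a=(r.inv()*Rt).as_rotvec()
    print("t",round(o["time"],2),"tcp",p,"tgt",tgt,"shift/100mm",d*10,"turn/180",a/np.pi,"F",o["ft_force"],"w",o["grip_width"])
    return tgt
E
python3 - <<'E'
from h import *
o,p,r=pose(); print(r.as_matrix())
g=C(-.0597-.0,-.175,.129); print(g, [proj("scene",g),proj("side",g)])
for s in(1,-1): go(C(-.0597,-.180,.21),s)
for n in ("scene","side"):
  for P in [C(0,0,.085),C(-.0308,0,.333),C(-.125,-.11,.085),C(-.21,-.11,.085),C(-.0110,0,.2485),C(-.0597,-.203,.129)]: print(n,proj(n,P))
E
```

```text
[[-0.925  -0.0004  0.38  ]
 [-0.38    0.0017 -0.925 ]
 [-0.0003 -1.     -0.0017]]
[ 0.5742 -0.1279  0.129 ] [array([245.5669, 226.2923]), array([300.9451, 203.4372])]
t 0.15 tcp [ 0.2374 -0.5776  0.2468] tgt [ 0.573  -0.1328  0.216 ] shift/100mm [-4.7945  0.3139 -2.8386] turn/180 [ 0.0005 -0.3021 -0.0003] F [-0.954  -0.3688 -0.298 ] w 0.08703849252489661
t 0.15 tcp [ 0.2374 -0.5776  0.2468] tgt [ 0.573  -0.1328  0.216 ] shift/100mm [-4.7945  0.3139 -2.8386] turn/180 [0.0004 0.6979 0.0005] F [-0.954  -0.3688 -0.298 ] w 0.08703849252489661
scene [282.6276 266.362 ]
scene [287.4936 214.0257]
scene [271.3773 227.2601]
scene [282.3007 210.7605]
scene [284.284  235.7544]
scene [238.6203 223.3078]
side [243.3903 222.7213]
side [242.0438 162.1552]
side [294.3164 233.4933]
side [309.7382 250.6966]
side [241.0829 183.0151]
side [308.4434 200.4266]
```

```bash
cat >> h.py <<'E'
def plan(grasp,n,s=1,claw=1,Rt=None):
    """straight path rows, rounded and accumulated from measured pose"""
    o,p,r=pose(); Rt=Rt or Rdown(s)
    tgt=np.asarray(grasp)-Rt.apply([0,.006,0]); a=(r.inv()*Rt).as_rotvec()
    pc,rc=p.copy(),r; out=[]
    for k in range(1,n+1):
        d=np.round(rc.inv().apply(p+(tgt-p)*k/n-pc)*10,3)+0.
        rn=r*R.from_rotvec(a*k/n); t=np.round((rc.inv()*rn).as_rotvec()/np.pi,4)+0.
        pc=pc+rc.apply(d/10); rc=rc*R.from_rotvec(t*np.pi); out.append([claw,*map(float,d),*map(float,t)])
    print("t",round(o["time"],2),"tcp",p,"tgt",tgt)
    for i in range(0,n,12): print("["+",".join("["+",".join(f"{v:g}" for v in x)+"]" for x in out[i:i+12])+"]")
E
python3 - <<'E'
from h import *
plan(C(-.0597,-.180,.21),16)
E
```

```text
t 0.15 tcp [ 0.2374 -0.5776  0.2468] tgt [ 0.573  -0.1328  0.216 ]
[[1,-0.3,0.02,-0.177,0,-0.0189,0],[1,-0.309,0.019,-0.16,0.0001,-0.0189,0],[1,-0.319,0.02,-0.14,0,-0.0188,-0.0001],[1,-0.326,0.019,-0.122,0,-0.0189,0],[1,-0.333,0.02,-0.102,0,-0.0189,0],[1,-0.339,0.019,-0.082,0.0001,-0.0189,0],[1,-0.342,0.02,-0.062,0,-0.0189,0],[1,-0.346,0.019,-0.041,0,-0.0188,-0.0001],[1,-0.348,0.019,-0.021,0.0001,-0.0189,0],[1,-0.348,0.02,-0.001,0,-0.0189,0],[1,-0.348,0.019,0.021,0,-0.0189,0],[1,-0.346,0.019,0.041,0,-0.0188,0]]
[[1,-0.342,0.02,0.061,0.0001,-0.0189,-0.0001],[1,-0.339,0.019,0.081,0,-0.0189,0],[1,-0.333,0.019,0.102,0,-0.0189,0],[1,-0.327,0.02,0.121,0,-0.0189,0]]
```

>>> {"method": "play_rows", "body": {"series": [[1, -0.3, 0.02, -0.18, 0, -0.019, 0], [1, -0.31, 0.02, -0.16, 0, -0.019, 0], [1, -0.32, 0.02, -0.14, 0, -0.019, 0], [1, -0.33, 0.02, -0.12, 0, -0.019, 0], [1, -0.33, 0.02, -0.1, 0, -0.019, 0], [1, -0.34, 0.02, -0.08, 0, -0.019, 0], [1, -0.34, 0.02, -0.06, 0, -0.019, 0], [1, -0.35, 0.02, -0.04, 0, -0.019, 0], [1, -0.35, 0.02, -0.02, 0, -0.019, 0], [1, -0.35, 0.02, 0, 0, -0.019, 0], [1, -0.35, 0.02, 0.02, 0, -0.019, 0], [1, -0.35, 0.02, 0.04, 0, -0.019, 0]]}}

```text
time: 1.15
position: [0.4907, -0.2416, 0.2233]
tool_rot: [-0.372, 0.601, -0.601, 0.372]
ft_force: [-0.3, -0.2, -0.3]
grip_width: 0.0868
```

```bash
python3 - <<'E'
from h import *
plan(C(-.0597,-.180,.21),5)
print(robot.get_obs()["q"])
E
```

```text
t 1.15 tcp [ 0.4907 -0.2416  0.2233] tgt [ 0.573  -0.1328  0.216 ]
[[1,-0.268,0.015,0.05,0,-0.0146,0],[1,-0.266,0.014,0.063,0,-0.0147,0],[1,-0.262,0.015,0.074,0.0001,-0.0146,0],[1,-0.259,0.015,0.087,0,-0.0146,0],[1,-0.255,0.014,0.099,0,-0.0147,0]]
[-0.6619  0.4542  1.6551 -0.      1.0327 -0.2   ]
```

>>> {"method": "play_rows", "body": {"series": [[1, -0.27, 0.01, 0.05, 0, -0.015, 0], [1, -0.26, 0.01, 0.06, 0, -0.015, 0], [1, -0.26, 0.02, 0.07, 0, -0.015, 0], [1, -0.26, 0.01, 0.09, 0, -0.014, 0], [1, -0.25, 0.02, 0.1, 0, -0.014, 0], [1, 0, 0, 0, 0, 0, 0], [1, 0, 0, 0, 0, 0, 0]]}}

```text
time: 1.73
position: [0.5721, -0.134, 0.2161]
tool_rot: [-0.439, 0.555, -0.554, 0.438]
ft_force: [-0.5, 0.3, 0.7]
grip_width: 0.0871
```

```bash
python3 - <<'E'
from h import *
go(C(-.0597,-.180,.129))
o,p,r=pose(); print(r.as_matrix())
for n in ("wrist","side"): cv2.imwrite(f"pics/{n}1.png",eyes.camera(n)[:,:,::-1])
for y in (-.123,-.175,-.201): print(proj("wrist",C(-.0597,y,.129)))
E
```

```text
t 1.73 tcp [ 0.5721 -0.134   0.2161] tgt [ 0.573  -0.1328  0.135 ] shift/100mm [-0.0142  0.8106  0.0065] turn/180 [ 0.0003 -0.0003  0.0001] F [-0.495   0.3242  0.7273] w 0.08712378374152978
[[-0.2307 -0.001   0.973 ]
 [-0.973   0.     -0.2307]
 [ 0.0002 -1.     -0.001 ]]
[278.2191 149.8949]
[278.3166 217.0765]
[278.3607 247.5116]
```

View pics/wrist1.png

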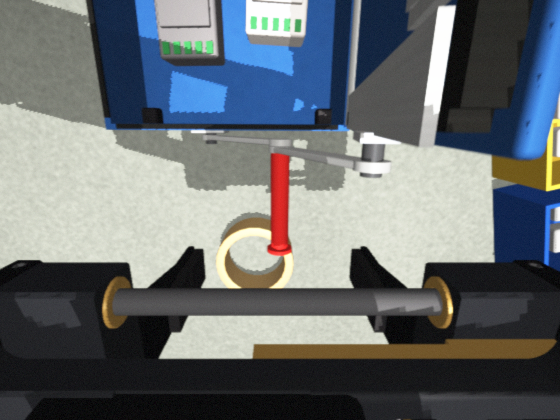

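View pics/side1.png

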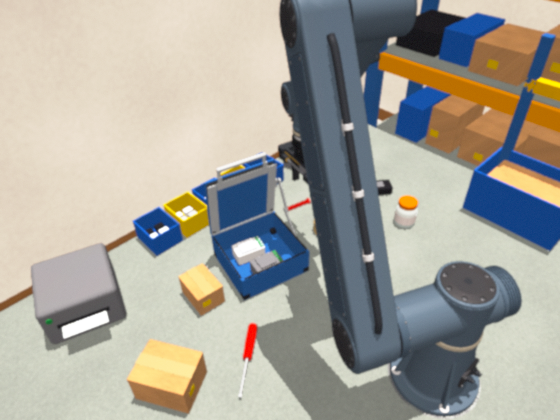

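```bash
python3 - <<'E'
from h import *
K,Rm,t=cam("wrist"); c=-Rm.T@t; o,p,r=pose(); print(c, r.inv().apply(c-p))
E
```

```text
[ 0.5899 -0.0578  0.3535] [-0.0799 -0.1373 -0.0002]
```

>>> {"method": "play_rows", "body": {"series": [[1, 0, 0.2, 0, 0, 0, 0], [1, 0, 0.2, 0, 0, 0, 0], [1, 0, 0.2, 0, 0, 0, 0], [1, 0, 0.15, 0, 0, 0, 0], [1, 0, 0.06, 0, 0, 0, 0], [1, 0, 0, 0, 0, 0, 0]]}}

```text
time: 2.33
position: [0.5703, -0.1359, 0.1341]
tool_rot: [-0.438, 0.557, -0.555, 0.437]
ft_force: [0.5, -1.0, 0.3]
grip_width: 0.087
```

```bash
python3 - <<'E'
from h import *
go(C(-.0597,-.180,.129))
cv2.imwrite(f"pics/w2.png",eyes.camera("wrist")[:,:,::-1])
E
```

```text
t 2.33 tcp [ 0.5703 -0.1359  0.1341] tgt [ 0.573  -0.1328  0.135 ] shift/100mm [-0.0374 -0.0091  0.0188] turn/180 [ 0.0012 -0.0017 -0.0002] F [ 0.5267 -0.982   0.3183] w 0.0869516005412988
```

View pics/w2.png

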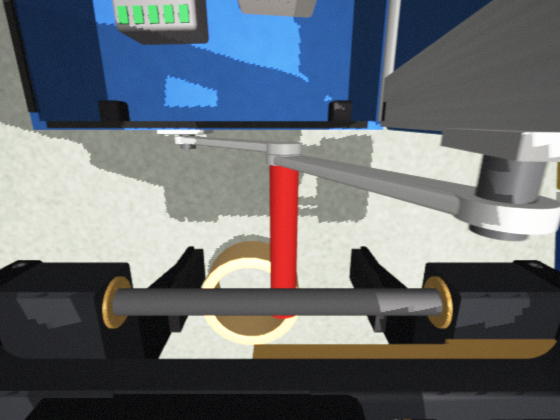

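>>> {"method": "play_rows", "body": {"series": [[1, -0.04, -0.01, 0.02, 0, 0, 0], [0, 0, 0, 0, 0, 0, 0], [0, 0, 0, 0, 0, 0, 0], [0, 0, 0, 0, 0, 0, 0], [0, 0, 0, 0, 0, 0, 0], [0, 0, 0, 0, 0, 0, 0]], "grip_force": 10}}

```text
time: 2.88
position: [0.5749, -0.1318, 0.1369]
tool_rot: [0.438, -0.555, 0.555, -0.438]
ft_force: [0.1, -0.9, -0.3]
grip_width: 0.0615
```

```bash
python3 - <<'E'
from h import *
go(C(-.0597,-.180,.129))
E
```

```text
t 2.88 tcp [ 0.5749 -0.1318  0.1369] tgt [ 0.573  -0.1328  0.135 ] shift/100mm [ 0.0139  0.0191 -0.016 ] turn/180 [-0.0002 -0.001   0.    ] F [ 0.0806 -0.8839 -0.3304] w 0.06145252966586604
```

>>> {"method": "play_rows", "body": {"series": [[0, 0, 0.01, 0, 0, 0, 0], [0, 0, 0, 0, 0, 0, 0], [0, 0, 0, 0, 0, 0, 0], [0, 0, 0, 0, 0, 0, 0], [0, 0, 0, 0, 0, 0, 0], [0, 0, 0, 0, 0, 0, 0], [0, 0, 0, 0, 0, 0, 0], [0, 0, 0, 0, 0, 0, 0], [0, 0, 0, 0, 0, 0, 0], [0, 0, 0, 0, 0, 0, 0], [0, 0, 0, 0, 0, 0, 0]]}}

```text
time: 3.8
position: [0.5745, -0.1317, 0.1355]
tool_rot: [-0.438, 0.555, -0.555, 0.438]
ft_force: [-1.8, 0.0, 0.7]
grip_width: 0.0133
```

```bash
python3 - <<'E'
from h import *
go(C(-.0597,-.180,.129))
# arc increments: knee angle from foot
f=np.array([-.125,.06]); a0=np.arctan2(.069,.0653)
pr=None
for th in np.arange(0,.56,.04):
    p=f+.095*np.array([np.cos(a0+th),np.sin(a0+th)])
    if pr is not None: print(round(th,2),"dxc,dz mm",(p-pr)*1000)
    pr=p
E
```

```text
t 3.8 tcp [ 0.5745 -0.1317  0.1355] tgt [ 0.573  -0.1328  0.135 ] shift/100mm [ 0.0133  0.0053 -0.0125] turn/180 [ 0.0002 -0.0011 -0.    ] F [-1.8224  0.0201  0.7317] w 0.013308320366718683
0.04 dxc,dz mm [-2.8115  2.5561]
0.08 dxc,dz mm [-2.9115  2.4416]
0.12 dxc,dz mm [-3.0068  2.3232]
0.16 dxc,dz mm [-3.0973  2.2011]
0.2 dxc,dz mm [-3.1828  2.0755]
0.24 dxc,dz mm [-3.2633  1.9466]
0.28 dxc,dz mm [-3.3385  1.8145]
0.32 dxc,dz mm [-3.4084  1.6796]
0.36 dxc,dz mm [-3.4728  1.5419]
0.4 dxc,dz mm [-3.5317  1.4018]
0.44 dxc,dz mm [-3.5849  1.2595]
0.48 dxc,dz mm [-3.6324  1.1151]
0.52 dxc,dz mm [-3.6741  0.969 ]
0.56 dxc,dz mm [-3.7099  0.8213]
```

>>> {"method": "play_rows", "body": {"series": [[0, 0, -0.026, -0.028, 0, 0, 0], [0, 0, -0.024, -0.029, 0, 0, 0], [0, 0, -0.023, -0.03, 0, 0, 0], [0, 0, -0.022, -0.031, 0, 0, 0], [0, 0, -0.021, -0.032, 0, 0, 0], [0, 0, -0.02, -0.033, 0, 0, 0]]}}

```text
time: 4.3
position: [0.5577, -0.1278, 0.15]
tool_rot: [0.437, -0.555, 0.556, -0.438]
ft_force: [4.9, -0.3, -3.0]
grip_width: 0.0137
```

```bash
python3 - <<'E'
from h import *
go(C(-.0597,-.180,.129))
cv2.imwrite(f"pics/w3.png",eyes.camera("wrist")[:,:,::-1])
E
```

```text
t 4.3 tcp [ 0.5577 -0.1278  0.15  ] tgt [ 0.573  -0.1328  0.135 ] shift/100mm [0.0128 0.1501 0.1604] turn/180 [-0.0009 -0.0011  0.0001] F [ 4.8567 -0.3177 -3.0079] w 0.013670514227152757
```

View pics/w3.png

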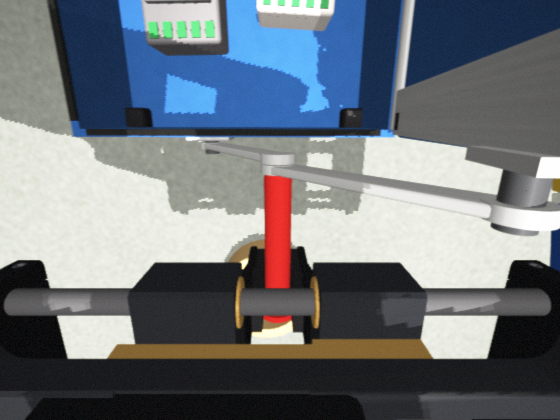

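>>> {"method": "play_rows", "body": {"series": [[0, 0, -0.018, -0.033, 0, 0, 0], [0, 0, -0.017, -0.034, 0, 0, 0], [0, 0, -0.015, -0.035, 0, 0, 0], [0, 0, -0.014, -0.035, 0, 0, 0], [0, 0, -0.013, -0.036, 0, 0, 0], [0, 0, 0, 0, 0, 0, 0]]}}

```text
time: 4.85
position: [0.5394, -0.1233, 0.1573]
tool_rot: [-0.438, 0.555, -0.555, 0.438]
ft_force: [2.3, -0.2, 0.1]
grip_width: 0.0134
```

```bash
python3 - <<'E'
from h import *
go(C(-.0597,-.180,.129))
for n in("wrist","scene","side"):cv2.imwrite(f"pics/{n}4.png",eyes.camera(n)[:,:,::-1])
E
```

```text
t 4.85 tcp [ 0.5394 -0.1233  0.1573] tgt [ 0.573  -0.1328  0.135 ] shift/100mm [0.0132 0.2232 0.3485] turn/180 [ 0.0001 -0.001   0.0001] F [ 2.2902 -0.1902  0.1198] w 0.013414456651051683
```

View pics/wrist4.png

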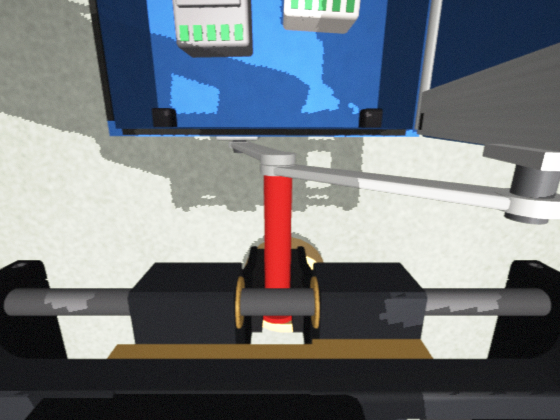

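View pics/scene4.png

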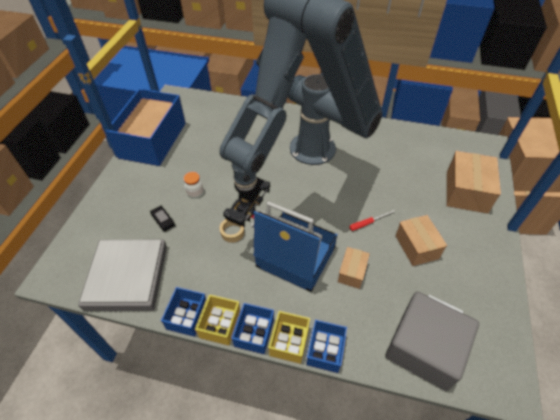

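>>> {"method": "play_rows", "body": {"series": [[0.6, 0, 0, 0, 0, 0, 0], [0.6, 0, 0, 0, 0, 0, 0], [0.6, 0, 0, 0, 0, 0, 0], [0.6, 0, 0, 0, 0, 0, 0], [0.6, 0, 0, 0, 0, 0, 0], [0.6, 0, 0, 0, 0, 0, 0], [0.6, 0, -0.1, 0, 0, 0, 0], [0.6, 0, -0.2, 0, 0, 0, 0], [0.6, 0, -0.3, 0, 0, 0, 0], [0.6, 0, -0.4, 0, 0, 0, 0], [0.6, 0, -0.4, 0, 0, 0, 0], [0.6, 0, -0.4, 0, 0, 0, 0]]}}

```text
time: 6.0
position: [0.5396, -0.1232, 0.3393]
tool_rot: [-0.438, 0.555, -0.555, 0.438]
ft_force: [0.1, -1.0, -0.1]
grip_width: 0.052
```

>>> {"method": "play_rows", "body": {"series": [[0.6, 0, -0.4, 0, 0, 0, 0], [0.6, 0, -0.3, 0, 0, 0, 0], [0.6, 0, 0, 0, 0, 0, 0], [0.6, 0, 0, 0, 0, 0, 0]]}}

```text
time: 6.33
position: [0.5407, -0.1237, 0.4099]
tool_rot: [0.437, -0.553, 0.557, -0.439]
ft_force: [-0.4, 0.0, -1.0]
grip_width: 0.0522
```

```bash
python3 - <<'E'
from h import *
go(C(-.0597,-.180,.129))
for n in("scene","side","wrist"):
  im=eyes.camera(n)[:,:,::-1]; cv2.imwrite(f"pics/{n}5.png",im)
  if n=="scene": a=im[190:300,205:355]
  if n=="side": b=im[140:300,195:345]
cv2.imwrite("pics/za5.png",cv2.resize(a,None,fx=5,fy=5,interpolation=cv2.INTER_CUBIC))
cv2.imwrite("pics/zb5.png",cv2.resize(b,None,fx=3.75,fy=3.75,interpolation=cv2.INTER_CUBIC))
E
```

```text
t 6.33 tcp [ 0.5407 -0.1237  0.4099] tgt [ 0.573  -0.1328  0.135 ] shift/100mm [0.0095 2.7513 0.3197] turn/180 [-0.0019 -0.001   0.0004] F [-0.3565  0.0452 -1.0394] w 0.05219134849362234
```

View pics/za5.png

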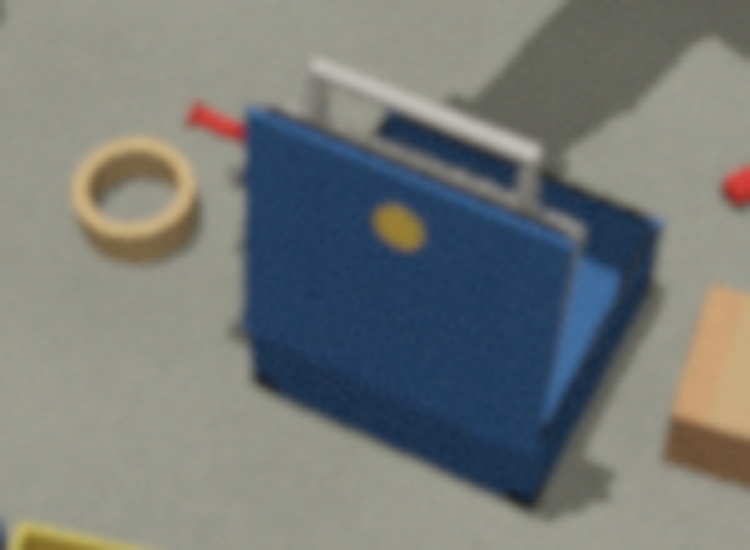

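View pics/zb5.png

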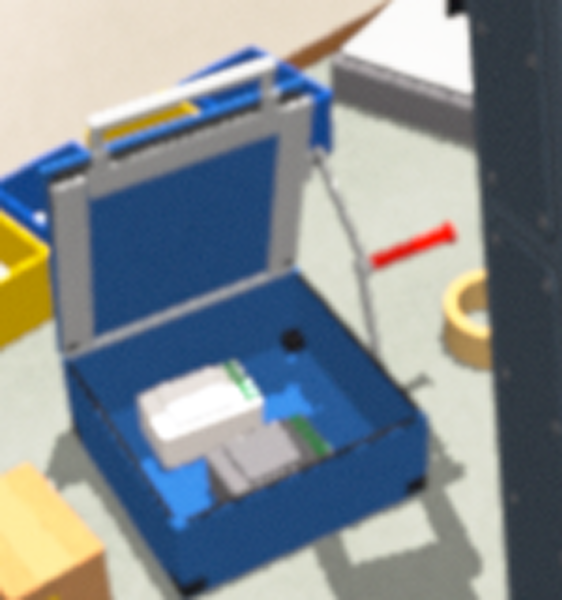

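View pics/wrist5.png

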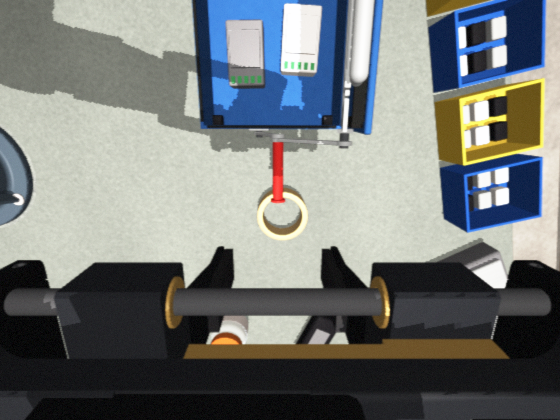

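The stay is unlocked: the handle tip is now at about (194,112) in the scene zoom, and the links bend forward. The bar has moved slightly forward, so I'll triangulate it again: scene zoom (315,63)–(538,155), side zoom (93,124)–(272,64).

```bash
python3 - <<'E'
from h import *
S=lambda x,y:(205+x/5,190+y/5); D=lambda x,y:(195+x/3.75,140+y/3.75)
l=tri("scene",S(537,155),"side",D(95,125)); r=tri("scene",S(316,64),"side",D(271,66)); print(l,r)
m=(l[0]+r[0])/2; d=m-H; print(m,"case xyz",d@xc,d@yc,m[2]); 
for a in(0,.05,.1): t=1.431-a; b=C(-.25*np.cos(t)+.004*np.sin(t),0,.085+.25*np.sin(t)+.004*np.cos(t)); print(a,b,proj("scene",b),proj("side",b))
print(S(427,110),D(183,95))
E
```

```text
(array([0.647 , 0.1093, 0.3303]), np.float64(0.002828570851278435)) (array([ 0.6129, -0.0305,  0.33  ]), np.float64(7.370928750858104e-05))
[0.63   0.0394 0.3301] case xyz -0.04386764383905973 0.0006538080406719107 0.33013907539138443
0 [0.6425 0.0358 0.3331] [287.5056 213.9826] [242.053  162.1326]
0.05 [0.6304 0.0386 0.3313] [289.4175 211.4151] [244.1601 164.9031]
0.1 [0.6185 0.0415 0.3288] [291.2834 209.0391] [246.2883 167.8718]
(290.4, 212.0) (243.8, 165.33333333333334)
```

```bash
python3 - <<'E'
from h import *
plan(C(-.0435,0,.40),6,claw=.6)
E
```

```text
t 6.48 tcp [ 0.5392 -0.1231  0.4054] tgt [0.6302 0.0387 0.406 ]
[[0.6,-0.298,-0.001,0.085,0.0002,-0.0002,0],[0.6,-0.297,-0.001,0.084,0.0002,-0.0002,-0.0001],[0.6,-0.298,-0.001,0.085,0.0001,-0.0001,0],[0.6,-0.297,-0.001,0.085,0.0002,-0.0002,0],[0.6,-0.297,-0.001,0.086,0.0002,-0.0002,-0.0001],[0.6,-0.298,-0.001,0.085,0.0002,-0.0002,0]]
```

>>> {"method": "play_rows", "body": {"series": [[0.6, -0.2, 0, 0.055, 0, 0, 0], [0.6, -0.3, 0, 0.085, 0, 0, 0], [0.6, -0.36, 0, 0.1, 0, 0, 0], [0.6, -0.36, 0, 0.1, 0, 0, 0], [0.6, -0.3, 0, 0.085, 0, 0, 0], [0.6, -0.26, 0, 0.085, 0, 0, 0], [0.6, 0, 0, 0, 0, 0, 0], [0.6, 0, 0, 0, 0, 0, 0]]}}

```text
time: 7.15
position: [0.6309, 0.0389, 0.4043]
tool_rot: [-0.44, 0.556, -0.554, 0.437]
ft_force: [0.2, -1.0, -0.3]
grip_width: 0.0525
```

```bash
python3 - <<'E'
from h import *
go(C(-.0435,0,.331))
cv2.imwrite("pics/w6.png",eyes.camera("wrist")[:,:,::-1])
for y in(-.07,0,.07): print(proj("wrist",C(-.0435,y,.331)))
E
```

```text
t 7.15 tcp [0.6309 0.0389 0.4043] tgt [0.6302 0.0387 0.337 ] shift/100mm [ 0.0032  0.6726 -0.0032] turn/180 [ 0.0015 -0.0002  0.0003] F [ 0.1793 -0.9962 -0.3334] w 0.0525099472915018
[276.7871 311.7623]
[276.6359 231.7901]
[276.4543 135.7076]
```

View pics/w6.png

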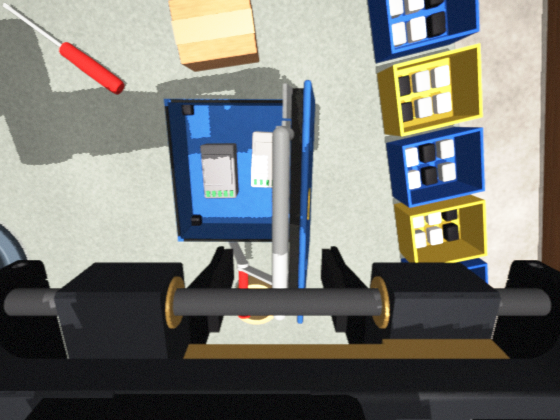

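>>> {"method": "play_rows", "body": {"series": [[0.6, 0, 0.1, 0.02, 0, 0, 0], [0.6, 0, 0.2, 0, 0, 0, 0], [0.6, 0, 0.2, 0, 0, 0, 0], [0.6, 0, 0.12, 0, 0, 0, 0], [0.6, 0, 0.05, 0, 0, 0, 0], [0, 0, 0, 0, 0, 0, 0], [0, 0, 0, 0, 0, 0, 0], [0, 0, 0, 0, 0, 0, 0], [0, 0, 0, 0, 0, 0, 0], [0, 0, 0, 0, 0, 0, 0], [0, 0, 0, 0, 0, 0, 0], [0, 0, 0, 0, 0, 0, 0]], "grip_force": 20}}

```text
time: 8.2
position: [0.6332, 0.0373, 0.3403]
tool_rot: [0.438, -0.555, 0.555, -0.438]
ft_force: [-4.8, 0.7, 3.3]
grip_width: 0.0135
```

>>> {"method": "play_rows", "body": {"series": [[0, 0, 0, 0, 0, 0, 0], [0, 0, 0, 0, 0, 0, 0], [0, 0, 0, 0, 0, 0, 0]]}}

```text
time: 8.45
position: [0.6325, 0.0375, 0.3403]
tool_rot: [-0.438, 0.556, -0.555, 0.438]
ft_force: [-3.9, 0.2, 4.0]
grip_width: 0.0116
```

```bash
python3 - <<'E'
from h import *
go(C(-.0435,0,.331))
cv2.imwrite("pics/w7.png",eyes.camera("wrist")[:,:,::-1])
E
```

```text
t 8.45 tcp [0.6325 0.0375 0.3403] tgt [0.6302 0.0387 0.337 ] shift/100mm [-0.0063  0.033  -0.0257] turn/180 [ 0.0004 -0.001   0.    ] F [-3.9227  0.2042  3.9547] w 0.011552229435174689
```

View pics/w7.png

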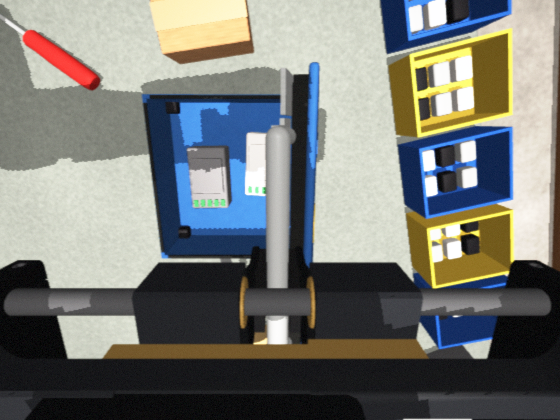

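```bash
cat > arc.py <<'E'
from h import *
def b(a):
    t=1.431-a; return np.array([-.25*np.cos(t)+.004*np.sin(t), .25*np.sin(t)+.004*np.cos(t)])
a0=.043
o,p,r=pose()
print("rel start: measured lid-plane pos", (p-H)@xc, p[2], "y",(p-H)@yc)
As=[a0]+list(np.arange(a0+.02,a0+.03,.04))
As=[a0,a0+.02]+[a0+.02+.04*k for k in range(1,35)]
for i in range(1,len(As)):
    d=b(As[i])-b(As[i-1]); print(i,round(As[i],3),"dy",round(-d[1]*10,3),"dz",round(d[0]*10,3))
E
python3 arc.py
```

```text
rel start: measured lid-plane pos -0.0408898947041075 0.3402850913279618 y -0.0006513742383100245
1 0.063 dy 0.009 dz -0.049
2 0.103 dy 0.021 dz -0.098
3 0.143 dy 0.024 dz -0.097
4 0.183 dy 0.028 dz -0.096
5 0.223 dy 0.032 dz -0.095
6 0.263 dy 0.036 dz -0.093
7 0.303 dy 0.04 dz -0.092
8 0.343 dy 0.043 dz -0.09
9 0.383 dy 0.047 dz -0.088
10 0.423 dy 0.05 dz -0.086
11 0.463 dy 0.054 dz -0.084
12 0.503 dy 0.057 dz -0.082
13 0.543 dy 0.06 dz -0.08
14 0.583 dy 0.063 dz -0.077
15 0.623 dy 0.066 dz -0.075
16 0.663 dy 0.069 dz -0.072
17 0.703 dy 0.072 dz -0.069
18 0.743 dy 0.075 dz -0.066
19 0.783 dy 0.078 dz -0.063
20 0.823 dy 0.08 dz -0.06
21 0.863 dy 0.082 dz -0.057
22 0.903 dy 0.085 dz -0.053
23 0.943 dy 0.087 dz -0.05
24 0.983 dy 0.089 dz -0.047
25 1.023 dy 0.09 dz -0.043
26 1.063 dy 0.092 dz -0.039
27 1.103 dy 0.093 dz -0.036
28 1.143 dy 0.095 dz -0.032
29 1.183 dy 0.096 dz -0.028
30 1.223 dy 0.097 dz -0.024
31 1.263 dy 0.098 dz -0.02
32 1.303 dy 0.099 dz -0.016
33 1.343 dy 0.099 dz -0.012
34 1.383 dy 0.1 dz -0.008
35 1.423 dy 0.1 dz -0.004
```

>>> {"method": "play_rows", "body": {"series": [[0, 0, 0.009, -0.049, 0, 0, 0], [0, 0, 0.021, -0.098, 0, 0, 0], [0, 0, 0.024, -0.097, 0, 0, 0], [0, 0, 0.028, -0.096, 0, 0, 0], [0, 0, 0.032, -0.095, 0, 0, 0], [0, 0, 0.036, -0.093, 0, 0, 0]]}}

```text
time: 9.0
position: [0.5844, 0.0492, 0.3258]
tool_rot: [0.436, -0.553, 0.557, -0.44]
ft_force: [3.4, 0.0, 1.0]
grip_width: 0.0115
```

```bash
cat > chk.py <<'E'
from h import *
import sys
a=float(sys.argv[1])
def b(a):
    t=1.431-a; return np.array([-.25*np.cos(t)+.004*np.sin(t), .25*np.sin(t)+.004*np.cos(t)])
o,p,r=pose(); pr=b(a)-b(.043)
print("meas rel",(p-H)@xc+.0409,p[2]-.3403,"planned",pr,"ycase",(p-H)@yc,"Fxc",o["ft_force"]@xc,"Fz",o["ft_force"][2],"w",o["grip_width"],"rot",(r.inv()*Rdown()).as_rotvec())
E
python3 chk.py .263
```

```text
meas rel -0.049597409125837995 -0.014490243187638363 planned [-0.0528 -0.015 ] ycase -0.0002927263451371433 Fxc 3.283803241878731 Fz 0.9901646127764944 w 0.011517617583391034 rot [-0.0086 -0.0036 -0.0012]
```

Forces are low and the lid is following. I'll continue.

>>> {"method": "play_rows", "body": {"series": [[0, 0, 0.04, -0.092, 0, 0, 0], [0, 0, 0.043, -0.09, 0, 0, 0], [0, 0, 0.047, -0.088, 0, 0, 0], [0, 0, 0.05, -0.086, 0, 0, 0], [0, 0, 0.054, -0.084, 0, 0, 0], [0, 0, 0.057, -0.082, 0, 0, 0], [0, 0, 0.06, -0.08, 0, 0, 0], [0, 0, 0.063, -0.077, 0, 0, 0]]}}

```text
time: 9.67
position: [0.5172, 0.0657, 0.2836]
tool_rot: [0.436, -0.554, 0.556, -0.439]
ft_force: [1.5, 1.8, 0.3]
grip_width: 0.0113
```

```bash
python3 chk.py .583; python3 -c "
from h import *
cv2.imwrite('pics/w8.png',eyes.camera('wrist')[:,:,::-1])
cv2.imwrite('pics/s8.png',eyes.camera('scene')[:,:,::-1])"
```

```text
meas rel -0.11875121371796887 -0.05666856515191854 planned [-0.1209 -0.0564] ycase 0.000266244504660952 Fxc 1.000740293322632 Fz 0.292790420889638 w 0.011298356517224549 rot [-0.005  -0.0036 -0.0016]
```

View pics/w8.png

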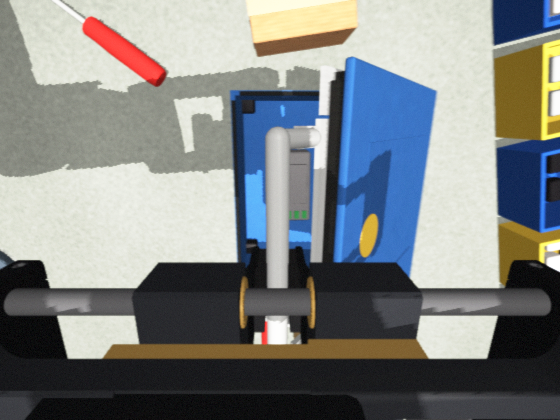

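View pics/s8.png

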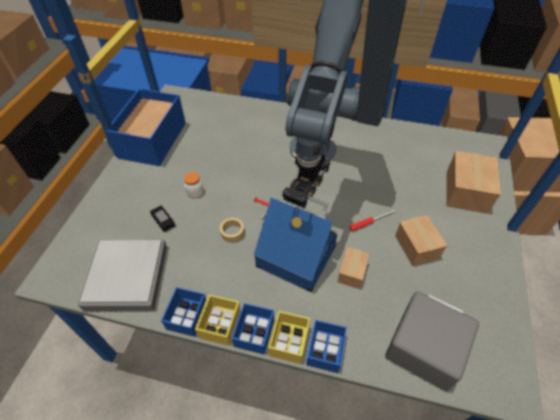

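>>> {"method": "play_rows", "body": {"series": [[0, 0, 0.066, -0.075, 0, 0, 0], [0, 0, 0.069, -0.072, 0, 0, 0], [0, 0, 0.072, -0.069, 0, 0, 0], [0, 0, 0.075, -0.066, 0, 0, 0], [0, 0, 0.078, -0.063, 0, 0, 0], [0, 0, 0.08, -0.06, 0, 0, 0], [0, 0, 0.082, -0.057, 0, 0, 0], [0, 0, 0.085, -0.053, 0, 0, 0], [0, 0, 0.087, -0.05, 0, 0, 0], [0, 0, 0.089, -0.047, 0, 0, 0]], "grip_force": 28}}

```text
time: 10.6
position: [0.4561, 0.0804, 0.2046]
tool_rot: [-0.437, 0.555, -0.555, 0.438]
ft_force: [3.2, 5.2, -0.3]
grip_width: 0.0108
```

```bash
python3 chk.py .983
```

```text
meas rel -0.1816149759657199 -0.13570968799717684 planned [-0.1821 -0.1347] ycase 0.0005194884783248434 Fxc 1.9055200779165622 Fz -0.2938059859332146 w 0.010821075261733112 rot [-0.001  -0.0038 -0.0015]
```

>>> {"method": "play_rows", "body": {"series": [[0, -0.006, 0.09, -0.043, 0, 0, 0], [0, -0.006, 0.092, -0.039, 0, 0, 0], [0, -0.006, 0.093, -0.036, 0, 0, 0], [0, -0.002, 0.095, -0.032, 0, 0, 0], [0, -0.002, 0.096, -0.028, 0, 0, 0], [0, -0.002, 0.097, -0.024, 0, 0, 0], [0, -0.002, 0.08, -0.016, 0, 0, 0], [0, 0, 0.06, -0.01, 0, 0, 0]]}}

```text
time: 11.27
position: [0.4344, 0.086, 0.134]
tool_rot: [0.439, -0.554, 0.556, -0.438]
ft_force: [0.2, -4.9, -1.9]
grip_width: 0.0109
```

```bash
python3 chk.py 1.28;python3 -c "
from h import *
cv2.imwrite('pics/w9.png',eyes.camera('wrist')[:,:,::-1])
cv2.imwrite('pics/s9.png',eyes.camera('side')[:,:,::-1])"
```

```text
meas rel -0.20401047689048205 -0.20630101180124577 planned [-0.205 -0.205] ycase 0.001013200762656155 Fxc 1.3218163206184668 Fz -1.8565859203105828 w 0.010880165872057838 rot [-0.0003 -0.0012  0.0031]
```

View pics/w9.png

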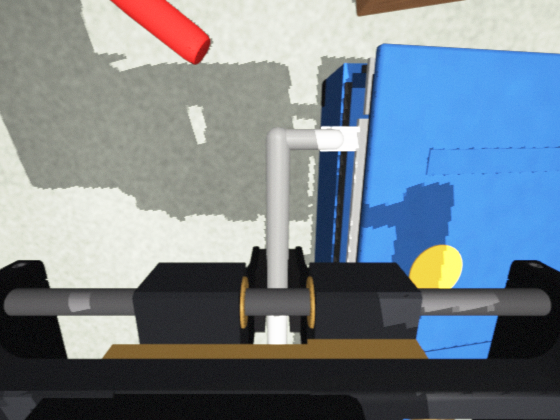

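>>> {"method": "play_rows", "body": {"series": [[0, 0.01, 0.06, -0.008, 0, 0, 0], [0, 0, 0.06, -0.006, 0, 0, 0], [0, 0, 0.06, -0.004, 0, 0, 0], [0, 0, 0.06, -0.003, 0, 0, 0], [0, 0, 0.05, -0.002, 0, 0, 0], [0, 0, 0.03, 0, 0, 0, 0], [0, 0, 0, 0, 0, 0, 0]]}}

```text
time: 11.95
position: [0.4318, 0.0867, 0.1019]
tool_rot: [-0.439, 0.555, -0.555, 0.437]
ft_force: [1.6, -4.5, -8.3]
grip_width: 0.0106
```

```bash
python3 chk.py 1.41
```

```text
meas rel -0.20664530335241643 -0.23844614594350988 planned [-0.2083 -0.2373] ycase 0.0011366465894093038 Fxc 2.584479838887557 Fz -8.290038780146391 w 0.010624413543161982 rot [ 0.0015 -0.0027  0.0009]
```

>>> {"method": "play_rows", "body": {"series": [[0, 0, 0.02, 0, 0, 0, 0], [0, 0, 0.02, 0, 0, 0, 0], [0, 0, 0.01, 0, 0, 0, 0], [0, 0, 0, 0, 0, 0, 0], [0, 0, 0, 0, 0, 0, 0]]}}

```text
time: 12.37
position: [0.4319, 0.087, 0.1004]
tool_rot: [0.438, -0.555, 0.555, -0.438]
ft_force: [-4.2, -4.8, 30.1]
grip_width: 0.0108
```

```bash
python3 chk.py 1.431
```

```text
meas rel -0.20665067106923396 -0.23993858692879672 planned [-0.2085 -0.2426] ycase 0.0014234326963378976 Fxc -3.032182346705024 Fz 30.13268043940921 w 0.010825660889659557 rot [-0.001  -0.0025  0.0003]
```

>>> {"method": "play_rows", "body": {"series": [[0, 0, -0.02, 0, 0, 0, 0], [0, 0, -0.01, 0, 0, 0, 0], [0.28, 0, 0, 0, 0, 0, 0], [0.28, 0, 0, 0, 0, 0, 0], [0.28, 0, 0, 0, 0, 0, 0], [0.28, 0, 0, 0, 0, 0, 0]]}}

```text
time: 12.87
position: [0.4317, 0.0874, 0.1005]
tool_rot: [-0.438, 0.556, -0.555, 0.437]
ft_force: [-0.1, 0.0, -0.2]
grip_width: 0.0232
```

```bash
python3 chk.py 1.431
```

```text
meas rel -0.2070011420903018 -0.2397890359682392 planned [-0.2085 -0.2426] ycase 0.0017880066523608424 Fxc -0.06858310513296893 Fz -0.20613304408853608 w 0.023236883629444923 rot [ 0.0017 -0.0034 -0.0001]
```

>>> {"method": "play_rows", "body": {"series": [[0.28, 0, -0.1, 0, 0, 0, 0], [0.28, 0, -0.25, 0, 0, 0, 0], [0.28, 0, -0.35, 0, 0, 0, 0], [0.28, 0, -0.2, 0, 0, 0, 0], [0, 0, -0.1, 0, 0, 0, 0], [0, 0, 0, 0, 0, 0, 0], [0, 0, 0, 0, 0, 0, 0]]}}

```text
time: 13.45
position: [0.4321, 0.0873, 0.201]
tool_rot: [0.438, -0.555, 0.555, -0.438]
ft_force: [-0.7, 1.0, -0.7]
grip_width: 0.0115
```

```bash
python3 - <<'E'
from h import *
o,p,r=pose()
for n in("wrist","scene"):
  im=eyes.camera(n); cv2.imwrite(f"pics/{n}10.png",im[:,:,::-1])
  hsv=cv2.cvtColor(im,cv2.COLOR_RGB2HSV); m=cv2.inRange(hsv,(20,120,120),(32,255,255))
  for c in cv2.findContours(m,cv2.RETR_EXTERNAL,cv2.CHAIN_APPROX_NONE)[0]:
    if cv2.contourArea(c)>15:
      M=cv2.moments(c); u=(M['m10']/M['m00'],M['m01']/M['m00']); P=onz(n,u,.101); print(n,cv2.contourArea(c),u,P,"case",(P-H)@xc,(P-H)@yc)
s=C(-.165,0,.101); print("exp",s,proj("scene",s),proj("wrist",s))
E
```

```text
wrist 962.0 (379.05197505197503, 220.72972972972974) [0.5145 0.0686 0.101 ] case -0.1629480168771007 0.0024775426201425945
scene 1442.5 (288.75563258232233, 336.939456961294) [0.909  0.1064 0.101 ] case 0.21226899389447287 0.13002867455925357
scene 1346.5 (216.74823616784255, 319.060651070677) [ 0.9083 -0.1171  0.101 ] case 0.26304213391001874 -0.08765593616823905
scene 25.5 (304.09150326797385, 227.86928104575162) [0.5113 0.0663 0.101 ] case -0.16550374809759089 -0.0004515670813153631
scene 17.0 (218.7941176470588, 89.17647058823529) [-0.1898 -0.5008  0.101 ] case -0.7174399217486337 -0.7136071370132555
scene 264.0 (554.9400252525252, 89.70454545454545) [-0.5649  1.0426  0.101 ] case -1.4374059696571446 0.7022284926460465
scene 428.5 (110.76001555814858, 43.5414235705951) [-0.4401 -1.2071  0.101 ] case -0.7986580702307446 -1.4585378118086558
scene 25.0 (195.84, 5.946666666666666) [-0.9511 -0.9179  0.101 ] case -1.3624128827534843 -1.29455144711338
scene 30.0 (240.05555555555554, 5.183333333333334) [-1.0229 -0.6611  0.101 ] case -1.4914146491727847 -1.0611118942349969
exp [0.5119 0.0666 0.101 ] [304.1457 228.0195] [376.9006 223.6024]
```

View pics/wrist10.png

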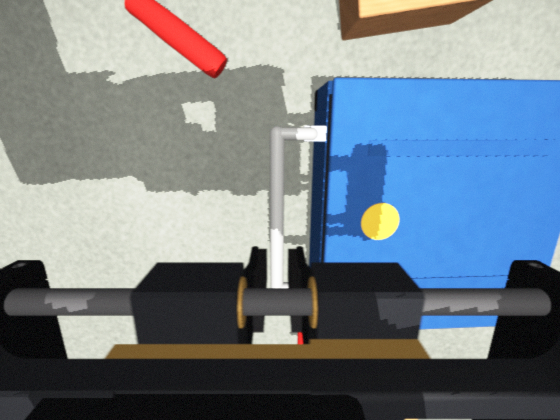

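View pics/scene10.png

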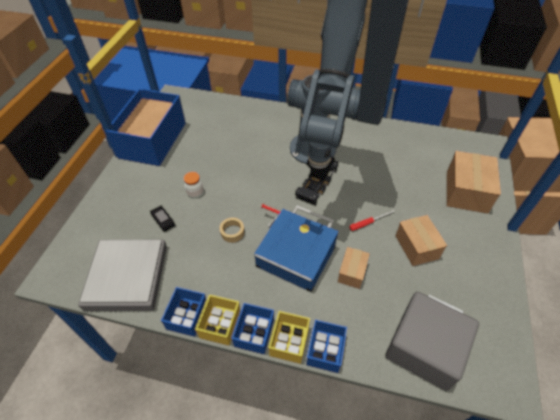

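```bash
python3 - <<'E'
from h import *
plan(np.array([.513,.0675,.155]),4,claw=0)
E
```

```text
t 13.55 tcp [0.4314 0.0872 0.1999] tgt [0.513  0.0675 0.161 ]
[[0,0,0.097,0.21,0.0002,-0.0003,0],[0,0.001,0.097,0.21,0.0002,-0.0002,0],[0,0,0.096,0.21,0.0002,-0.0003,0.0001],[0,0.001,0.098,0.21,0.0002,-0.0003,0]]
```

>>> {"method": "play_rows", "body": {"series": [[0, 0, 0, 0.1, 0, 0, 0], [0, 0, 0.05, 0.2, 0, 0, 0], [0, 0, 0.1, 0.24, 0, 0, 0], [0, 0, 0.15, 0.2, 0, 0, 0], [0, 0, 0.09, 0.1, 0, 0, 0], [0, 0, 0, 0, 0, 0, 0], [0, 0, 0, 0, 0, 0, 0], [0, 0, 0, 0, 0, 0, 0]], "grip_force": 15}}

```text
time: 14.22
position: [0.5125, 0.0677, 0.1614]
tool_rot: [-0.439, 0.556, -0.554, 0.437]
ft_force: [-0.1, 0.1, 0.3]
grip_width: 0.0006
```

```bash
python3 - <<'E'
from h import *
go(np.array([.513,.0675,.12]))
F=[]
cv2.imwrite("pics/w11.png",eyes.camera("wrist")[:,:,::-1])
print(robot.get_obs()["ft_force"])
E
```

```text
t 14.22 tcp [0.5125 0.0677 0.1614] tgt [0.513  0.0675 0.126 ] shift/100mm [0.001  0.3544 0.007 ] turn/180 [ 0.0009 -0.001   0.0001] F [-0.0926  0.1061  0.2563] w 0.0005837512645876548
[-0.6873 -0.4202  0.6982]
```

View pics/w11.png

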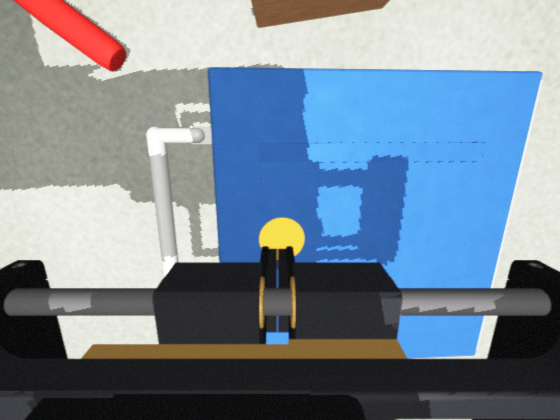

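```bash
python3 - <<'E'
from h import *
o,p,r=pose()
P=onz("wrist",(282,237),.101);print(P,(P-H)@xc,(P-H)@yc, "tip proj", proj("wrist",[p[0],p[1],.101]), "offset in tool mm",r.inv().apply(P-p)*1000)
E
```

```text
[0.5163 0.0687 0.101 ] -0.16117388097253976 0.0029848043619454165 tip proj [277.1595 239.1954] offset in tool mm [-1.6919 60.8914  3.5462]
```

>>> {"method": "play_rows", "body": {"series": [[0, -0.01, 0.1, 0.02, 0, 0, 0], [0, 0, 0.1, 0, 0, 0, 0], [0, 0, 0.05, 0, 0, 0, 0], [0, 0, 0.02, 0, 0, 0, 0], [0, 0, 0, 0, 0, 0, 0], [0, 0, 0, 0, 0, 0, 0]]}}

```text
time: 14.77
position: [0.516, 0.068, 0.1346]
tool_rot: [-0.438, 0.555, -0.555, 0.438]
ft_force: [0.3, -0.7, -0.5]
grip_width: 0.0005
```

>>> {"method": "play_rows", "body": {"series": [[0, 0, 0.01, 0, 0, 0, 0], [0, 0, 0.01, 0, 0, 0, 0]]}}

```text
time: 14.93
position: [0.5165, 0.068, 0.1331]
tool_rot: [0.438, -0.555, 0.555, -0.438]
ft_force: [-0.4, 0.2, -0.5]
grip_width: 0.0005
```

>>> {"method": "play_rows", "body": {"series": [[0, 0, 0.01, 0, 0, 0, 0], [0, 0, 0.01, 0, 0, 0, 0]]}}

```text
time: 15.1
position: [0.5163, 0.0679, 0.1309]
tool_rot: [0.438, -0.555, 0.555, -0.438]
ft_force: [0.5, -0.4, 0.9]
grip_width: 0.0007
```

>>> {"method": "play_rows", "body": {"series": [[0, 0, 0.01, 0, 0, 0, 0], [0, 0, 0.01, 0, 0, 0, 0]]}}

```text
time: 15.27
position: [0.5162, 0.068, 0.1288]
tool_rot: [0.438, -0.555, 0.555, -0.438]
ft_force: [-0.5, -0.2, -0.2]
grip_width: 0.0003
```

>>> {"method": "play_rows", "body": {"series": [[0, 0, 0.01, 0, 0, 0, 0], [0, 0, 0.01, 0, 0, 0, 0]]}}

```text
time: 15.43
position: [0.5162, 0.068, 0.1273]
tool_rot: [-0.438, 0.555, -0.555, 0.438]
ft_force: [-1.6, 0.9, 12.2]
grip_width: 0.0006
```

>>> {"method": "play_rows", "body": {"series": [[0, 0, 0.01, 0, 0, 0, 0], [0, 0, 0, 0, 0, 0, 0]]}}

```text
time: 15.6
position: [0.5162, 0.068, 0.1269]
tool_rot: [0.438, -0.555, 0.555, -0.438]
ft_force: [-2.0, -1.2, 8.0]
grip_width: 0.0006
```

>>> {"method": "play_rows", "body": {"series": [[0, 0, 0.007, 0, 0, 0, 0], [0, 0, 0, 0, 0, 0, 0]]}}

```text
time: 15.77
position: [0.5161, 0.068, 0.1265]
tool_rot: [0.438, -0.555, 0.555, -0.438]
ft_force: [-2.1, 0.7, 10.7]
grip_width: 0.0005
```

>>> {"method": "play_rows", "body": {"series": [[0, 0, 0.005, 0, 0, 0, 0], [0, 0, 0, 0, 0, 0, 0]]}}

```text
time: 15.93
position: [0.5161, 0.068, 0.1262]
tool_rot: [0.438, -0.555, 0.555, -0.438]
ft_force: [-2.0, 0.4, 11.8]
grip_width: -0.0002
```

>>> {"method": "play_rows", "body": {"series": [[0, 0, 0.005, 0, 0, 0, 0], [0, 0, 0, 0, 0, 0, 0]]}}

```text
time: 16.1
position: [0.5161, 0.068, 0.1257]
tool_rot: [0.438, -0.555, 0.555, -0.438]
ft_force: [-2.9, -0.0, 12.8]
grip_width: 0.0008
```

>>> {"method": "play_rows", "body": {"series": [[0, 0, 0.005, 0, 0, 0, 0], [0, 0, 0, 0, 0, 0, 0]]}}

```text
time: 16.27
position: [0.5161, 0.068, 0.1253]
tool_rot: [0.438, -0.555, 0.555, -0.438]
ft_force: [-3.3, -0.2, 12.5]
grip_width: 0.0002
```

>>> {"method": "play_rows", "body": {"series": [[0, 0, 0.005, 0, 0, 0, 0], [0, 0, 0, 0, 0, 0, 0]]}}

```text
time: 16.43
position: [0.516, 0.068, 0.1248]
tool_rot: [0.438, -0.555, 0.555, -0.438]
ft_force: [-3.1, -0.8, 13.3]
grip_width: 0.0012
```

>>> {"method": "play_rows", "body": {"series": [[0, 0, 0.004, 0, 0, 0, 0], [0, 0, 0, 0, 0, 0, 0]]}}

```text
time: 16.6
position: [0.516, 0.068, 0.1245]
tool_rot: [0.438, -0.555, 0.555, -0.438]
ft_force: [-3.8, 0.1, 13.8]
grip_width: 0.0007
```

>>> {"method": "play_rows", "body": {"series": [[0, 0, 0.005, 0, 0, 0, 0], [0, 0, 0, 0, 0, 0, 0]]}}

```text
time: 16.77
position: [0.516, 0.068, 0.124]
tool_rot: [0.438, -0.555, 0.555, -0.438]
ft_force: [-3.3, 0.2, 13.8]
grip_width: 0.0007
```

>>> {"method": "play_rows", "body": {"series": [[0, 0, 0.004, 0, 0, 0, 0], [0, 0, 0, 0, 0, 0, 0]]}}

```text
time: 16.93
position: [0.5159, 0.0681, 0.1237]
tool_rot: [0.438, -0.555, 0.555, -0.438]
ft_force: [-3.2, -0.4, 14.6]
grip_width: 0.0005
```

>>> {"method": "play_rows", "body": {"series": [[0, 0, 0.004, 0, 0, 0, 0], [0, 0, 0, 0, 0, 0, 0]]}}

```text
time: 17.1
position: [0.5159, 0.0681, 0.1233]
tool_rot: [0.438, -0.555, 0.555, -0.438]
ft_force: [-4.0, -0.1, 14.4]
grip_width: 0.0006
```

>>> {"method": "play_rows", "body": {"series": [[0, 0, 0.004, 0, 0, 0, 0], [0, 0, 0, 0, 0, 0, 0]]}}

```text
time: 17.27
position: [0.5159, 0.0681, 0.1229]
tool_rot: [0.438, -0.555, 0.555, -0.438]
ft_force: [-3.2, -0.0, 16.1]
grip_width: 0.0004
```

>>> {"method": "play_rows", "body": {"series": [[0, 0, 0.004, 0, 0, 0, 0], [0, 0, 0, 0, 0, 0, 0]]}}

```text
time: 17.43
position: [0.5158, 0.0681, 0.1226]
tool_rot: [0.438, -0.555, 0.555, -0.438]
ft_force: [-3.1, -0.1, 15.6]
grip_width: 0.0001
```

>>> {"method": "play_rows", "body": {"series": [[0, 0, 0.004, 0, 0, 0, 0], [0, 0, 0, 0, 0, 0, 0]]}}

```text
time: 17.6
position: [0.5158, 0.0681, 0.1223]
tool_rot: [0.438, -0.555, 0.555, -0.438]
ft_force: [-4.0, 0.0, 17.0]
grip_width: 0.0002
```

>>> {"method": "play_rows", "body": {"series": [[0, 0, 0.003, 0, 0, 0, 0], [0, 0, 0, 0, 0, 0, 0]]}}

```text
time: 17.77
position: [0.5158, 0.0681, 0.1221]
tool_rot: [0.438, -0.555, 0.555, -0.438]
ft_force: [-4.5, -0.5, 16.8]
grip_width: 0.0006
```

>>> {"method": "play_rows", "body": {"series": [[0, 0, 0.003, 0, 0, 0, 0], [0, 0, 0, 0, 0, 0, 0]]}}

```text
time: 17.93
position: [0.5158, 0.0681, 0.122]
tool_rot: [0.438, -0.555, 0.555, -0.438]
ft_force: [-4.2, -0.2, 18.4]
grip_width: 0.0005
```

>>> {"method": "play_rows", "body": {"series": [[0, 0, 0.002, 0, 0, 0, 0], [0, 0, 0, 0, 0, 0, 0]]}}

```text
time: 18.1
position: [0.5158, 0.0681, 0.1219]
tool_rot: [0.438, -0.555, 0.555, -0.438]
ft_force: [-4.4, -0.1, 20.5]
grip_width: 0.0005
```

```bash
python3 - <<'E'
from h import *
o,p,r=pose(); print(p*1000,o["ft_force"])
E
```

```text
[515.8012  68.0932 121.8761] [-4.4318 -0.0634 20.5044]
```

>>> {"method": "play_rows", "body": {"series": [[0, 0, 0, 0, 0, 0, 0], [0, 0, 0, 0, 0, 0, 0], [0, 0, 0, 0, 0, 0, 0]]}}

```text
time: 18.35
position: [0.5159, 0.0681, 0.1219]
tool_rot: [0.438, -0.555, 0.555, -0.438]
ft_force: [-4.3, 0.4, 19.9]
grip_width: 0.0006
```

>>> {"method": "play_rows", "body": {"series": [[0, 0, 0, 0, 0, 0, 0], [0, 0, 0, 0, 0, 0, 0], [0, 0, 0, 0, 0, 0, 0], [0, 0, 0, 0, 0, 0, 0]]}}

```text
time: 18.68
position: [0.5158, 0.0681, 0.1219]
tool_rot: [0.438, -0.555, 0.555, -0.438]
ft_force: [-5.2, 0.1, 19.3]
grip_width: 0.0005
```

>>> {"method": "play_rows", "body": {"series": [[0, 0, 0, 0, 0, 0, 0], [0, 0, 0, 0, 0, 0, 0], [0, 0, 0, 0, 0, 0, 0], [0, 0, 0, 0, 0, 0, 0], [0, 0, 0, 0, 0, 0, 0]]}}

```text
time: 19.1
position: [0.5158, 0.0681, 0.1219]
tool_rot: [0.438, -0.555, 0.555, -0.438]
ft_force: [-3.9, 0.2, 19.7]
grip_width: 0.0001
```

>>> {"method": "play_rows", "body": {"series": [[0, 0, 0, 0, 0, 0, 0], [0, 0, 0, 0, 0, 0, 0], [0, 0, 0, 0, 0, 0, 0], [0, 0, 0, 0, 0, 0, 0]]}}

```text
time: 19.43
position: [0.5158, 0.0681, 0.1219]
tool_rot: [0.438, -0.555, 0.555, -0.438]
ft_force: [-4.5, 0.2, 19.2]
grip_width: 0.0002
```

>>> {"method": "play_rows", "body": {"series": [[0, 0, 0.0015, 0, 0, 0, 0], [0, 0, 0, 0, 0, 0, 0], [0, 0, 0, 0, 0, 0, 0]]}}

```text
time: 19.68
position: [0.5158, 0.0681, 0.1218]
tool_rot: [0.438, -0.555, 0.555, -0.438]
ft_force: [-5.6, 0.5, 21.2]
grip_width: 0.0005
```

```bash
python3 - <<'E'
from h import *
o,p,r=pose(); print(p*1000,o["ft_force"])
E
```

```text
[515.8142  68.099  121.8165] [-5.602   0.4516 21.2128]
```

>>> {"method": "play_rows", "body": {"series": [[0, 0, 0, 0, 0, 0, 0], [0, 0, 0, 0, 0, 0, 0], [0, 0, 0, 0, 0, 0, 0], [0, 0, 0, 0, 0, 0, 0], [0, 0, 0, 0, 0, 0, 0], [0, 0, 0, 0, 0, 0, 0], [0, 0, 0, 0, 0, 0, 0], [0, 0, 0, 0, 0, 0, 0], [0, 0, 0, 0, 0, 0, 0], [0, 0, 0, 0, 0, 0, 0], [0, 0, 0, 0, 0, 0, 0], [0, 0, 0, 0, 0, 0, 0]]}}

```text
time: 20.68
position: [0.5158, 0.0681, 0.1218]
tool_rot: [0.438, -0.555, 0.555, -0.438]
ft_force: [-5.3, 0.2, 20.1]
grip_width: 0.0003
```

>>> {"method": "play_rows", "body": {"series": [[0, 0, -0.01, 0, 0, 0, 0], [0, 0, -0.02, 0, 0, 0, 0], [0, 0, -0.05, 0, 0, 0, 0], [0, 0, -0.2, 0, 0, 0, 0], [0, 0, -0.3, 0, 0, 0, 0], [0, 0, -0.35, 0, 0, 0, 0], [0, 0, -0.3, 0, 0, 0, 0], [0, 0, -0.1, 0, 0, 0, 0], [0, 0, 0, 0, 0, 0, 0], [0, 0, 0, 0, 0, 0, 0]]}}

```text
time: 21.52
position: [0.5158, 0.068, 0.252]
tool_rot: [-0.438, 0.555, -0.555, 0.438]
ft_force: [0.5, 0.0, 0.1]
grip_width: 0.0004
```

```bash
python3 - <<'E'
from h import *
print(robot.get_obs()["ft_force"],robot.get_obs()["time"])
for n in("wrist","scene","side"): cv2.imwrite(f"pics/{n}12.png",eyes.camera(n)[:,:,::-1])
E
```

```text
[0.4798 0.0248 0.0925] 21.5167
```

View pics/wrist12.png

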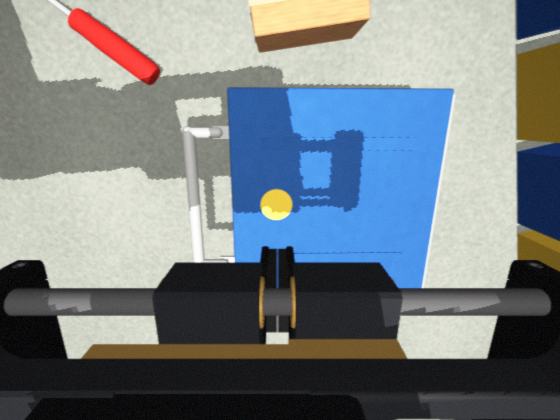

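View pics/side12.png

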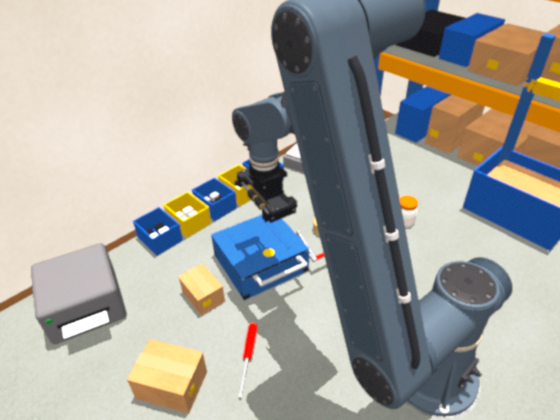

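View pics/scene12.png

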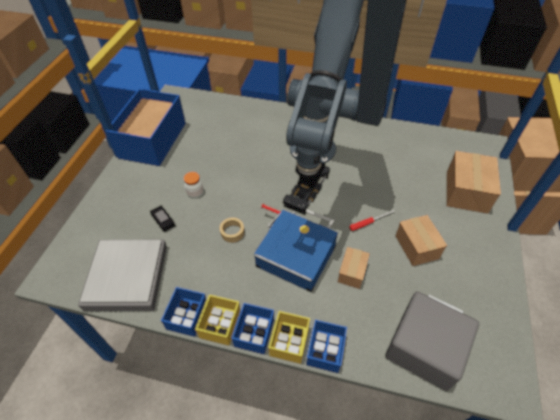

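The lid is shut, with the spot at (304,230) in the scene view. Nothing around the case has moved, and the gripper is clear.

```bash
python3 -c "
from rig import ticket
print(ticket.hand_in())"
```

```text
the job is handed in; nothing more can be done
None
```

The case is closed and the job is handed in at about 22 s of the 72 s allowed.

- **Stay:** I gripped the red handle and carried it along its arc, about 42 mm forward and up, well past centre. I then let go, and the images showed it unlocked.
- **Lid:** I brought it down by the front bar along its arc at about 0.5 rad/s, slower near the end. It met its stop with a short 30 N reading at the wrist while I held the bar. I eased that off before letting go.
- **Seal:** I pressed the yellow spot until the sheet stopped moving. The fingertips were then about 97 mm over the bench, inside the 92 to 99 mm range for home. I held 19 to 21 N vertically (up to about 22 N with the sideways part) for about 2.5 s, then lifted off.

**Last checks:**
- The lid is shut and the wrist force is near zero.
- The cartons, tape, screwdriver, adapter and jar are where they were. The modules inside can no longer be seen with the lid down.
- The stop felt slightly soft: the last 0.15 mm of commanded press still moved the fingers 0.06 mm. I took it as home because the force was also rising much faster than it had in the seal.
- The camera estimates of the spot's position differed by about 3 to 5 mm, so I pressed between them, within the spot.

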